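Tip the tall wood blank onto the engraver's loading board

ROBOT

A 6-joint arm with a two-finger parallel gripper is mounted at the origin on the work surface. World frame = base frame: x ahead of the robot, y to its left, z up, the work surface at z = 0. Lengths are in m, angles in degrees, forces in N, time in s.
With the tool pointing down it reaches from about 0.375 to 0.975 m from the base axis. Payload 3.8 kg.
Tool frame: the origin (TCP) lies on the front face of the gripper's body, between the roots of the fingers; the fingertips stand 64 mm ahead of it and the grasp point (between the pads) lies 45 mm ahead of it (r.grip_point_offset is the distance from the TCP to the grasp point, in m); z points along the fingers, y is the direction in which the jaws open and shut (so a half turn about z gives the same grasp; the last joint's range is limited). The gripper opens to 88 mm and grips with 3 to 60 N. Pads are 18 mm wide; open, the fingers measure 123 mm over their backs; the gripper's body (75 mm by 187 mm) begins 45 mm behind the grasp point.
Start: joints at [-79.177, 15.12, 91.902, -0, 72.978, -2.114], TCP at [0.151, -0.658, 0.303] pointing down, gripper open.
Joint ranges: [-150.88, 150.88], [-54.13, 125.18], [17.81, 147.31], [-75.09, 255.09], [0, 152.58], [-146.25, 146.25]. Speed limits (degrees/s): [147.25, 147.25, 180, 180, 180, 180].

INTERFACE

Orientations are given as a 3x3 rotation matrix whose columns are the frame's x, y, z axes.
In Python, from bench import r, snapshot, camera_info gives the robot as it stands.
- The arm moves only by the tool servo_tool, never from a script. Its argument "motion" is a list of rows, each a list of 3 entries, a list of its own where there are three numbers: the finger opening in m, from 0 to 0.0881, then the shift along the tool's x, y, z in m, then the turn, a rotation vector about the tool's x, y, z in rad. In form: [[jaw, [dx, dy, dz], [rx, ry, rz]], ...]. A call has 1 to 5 rows; each row shifts and turns the commanded pose from where the row before left it, along the tool's axes as they then stand; what a row does not reach is not made up. A row lasts 1/12 s, in which the tool goes at most 41.7 mm and 7.16 degrees, less where a joint would pass 70% of its speed; a pose out of reach is approached as far as the arm can. A call with a gripper value outside its range is refused whole. The fingers move at their own pace and stop on an object; "force" is the grip in N (left out, the last holds). Time passes only in rows, so rows that do not move let the fingers close. It gives the time, the measured TCP pose, the force and the opening at its end, in the units of the state.
- r.observe(): the state, without advancing time (a new reading comes with each control period).
- snapshot(name): name is "side" or "top" or "wrist"; returns the picture (400x640x3 uint8, red, green, blue); there is no depth.
- camera_info(name): a dict with "fx", "fy", "cx", "cy" (pixels), "cam_to_world" (4x4, takes a point from camera to world coordinates); the wrist camera has in their place "mount" (4x4, takes a point from camera to tool coordinates, whose origin is the TCP and whose axes are the flange's). Camera axes: x right, y down, z forward; pixel columns grow to the right and rows downward; lengths in m; the calibration is good to about 2 mm. A picture is of the moment at which its call begins: read the wrist's pose just before it. camera_info takes no time and is no camera call.
- r.job_done(): hands the job in, once; it reports no verdict.
The state is a dict: "clock": time; "qpos": joint angles; "qvel": joint speeds; "tau": joint torques, N m; "eef_pos": TCP position; "tool_rot": TCP orientation; "force": force on the tool from outside, world axes, zero at the start; "wrist_torque": the same for the moment, N m; "finger_gap": finger opening in m.
Only numpy, scipy, OpenCV 4.12 (cv2) and the standard library are available. Lean on these libraries where they do the work, as an engineer would, in place of code of your own. Each camera call takes 0.05 s, during which the arm holds its last target.

TASK

Three beech blanks stand against the near edge of the cork-faced loading board. Tip the tall rectangular one over that edge, away from you, by pushing its top, so that it lies flat on the board with a broad face up, its length pointing square across the board and its foot end still about at the near edge. Leave the short block and the round post standing where they are.

Things in the scene. Friction and masses are not known exactly. Their poses are not given: they have to be found in the camera images.
- tall_block: The tall rectangular beech block: 60 mm thick (its x), 80 mm wide (its y), 170 mm tall (its z), about 0.45 kg. Origin at the centre of its underside. It stands upright on the bench, a wide face butting the board's near edge, its x axis pointing to the board. Short block, round post and a flat tape roll (60 mm across, 24 mm high) share the row in any order, about 115 mm apart.
- block_mid (a point): The centre of the tall block's volume, 85 mm from its foot along its z; axes as the block's.
- board: Loading board fixed to the bench, plywood with a cork face: 220 mm deep (its x) by 460 mm wide (its y), cork face 16 mm above the bench. Origin at the centre of its underside, on the bench; z up, x from the near edge (x = -110 mm, facing the robot, a 16 mm step) to the far edge, where a fixed aluminium strip 16 mm wide rises 6 mm above the cork. Its yaw varies by up to about 16 degrees.
- short_block: Beech block 60 mm by 80 mm and only 90 mm tall, upright against the board's near edge. Origin at the centre of its underside. Stays as it is.
- round_post: Round beech post, 60 mm diameter, 170 mm tall, upright against the board's near edge. Origin at the centre of its underside. Stays as it is.
Mind the look-alikes: they are no part of the job. What is shaped like the tall_block but orange, pink or yellow is not meant.

How it is judged:
By the outcome, as a careful person would: the job done as asked, in the order asked, and still so for the second after the job is handed in, with the robot touching nothing.
It also fails if it takes over 32 s, if anything falls off the work surface, if the arm or the gripper's body presses on something with over 40 N, if the wrist force passes 120 N, or if a joint passes its speed limit or range.

## Working session

There is one attempt and no reset: what is moved stays moved. The work goes in short steps, Python scripts to look and compute and a tool call to move; the robot and the scene stay as the last step left them, time stands still between calls to the robot, and variables do not carry over. Pictures are saved under pics/ and viewed, and the job is handed in when it is done.

Besides the shell and the picture viewer there is one more tool, called after ">>>" in YAML: its name, and indented under it one key for each argument. servo_tool: Moves the arm, as the interface text tells. Its arguments: {"type":"object","properties":{"motion":{"type":"array"},"force":{"type":"number"}},"required":["motion"]}

```bash
mkdir -p pics
python3 - <<'E'
from bench import r,snapshot,camera_info
import cv2,numpy as np
for n in ("side","top"):
    im=snapshot(n); cv2.imwrite(f"pics/{n}0.png",im[:,:,::-1])
    c=camera_info(n); print(n,{k:np.round(v,4).tolist() for k,v in c.items()})
o=r.observe(); print({k:np.round(v,3).tolist() for k,v in o.items()})
E
```

```text
side {'fx': 442.9272, 'fy': 442.9272, 'cx': 314.8183, 'cy': 198.628, 'cam_to_world': [[0.7741, -0.3738, 0.5109, 0.2561], [-0.6328, -0.4794, 0.6081, -0.3768], [0.0176, -0.794, -0.6076, 0.5068], [0.0, 0.0, 0.0, 1.0]]}
top {'fx': 457.2448, 'fy': 457.2448, 'cx': 321.4025, 'cy': 210.7294, 'cam_to_world': [[-0.0101, -0.9896, 0.1435, 0.4839], [-0.9999, 0.0109, 0.0045, 0.0376], [-0.006, -0.1434, -0.9896, 0.8207], [0.0, 0.0, 0.0, 1.0]]}
{'clock': 0.1, 'qpos': [-79.179, 15.166, 91.97, -0.001, 72.98, -2.115], 'qvel': [-0.015, -0.151, -0.138, 0.054, 0.129, 0.052], 'tau': [0.001, -50.362, -35.807, 0.073, 0.023, -0.0], 'eef_pos': [0.151, -0.657, 0.302], 'tool_rot': [[0.975, 0.224, -0.0], [0.224, -0.975, 0.002], [0.0, -0.002, -1.0]], 'force': [0.532, 0.407, 0.135], 'wrist_torque': [-0.028, -0.038, -0.026], 'finger_gap': 0.088}
```

View pics/side0.png

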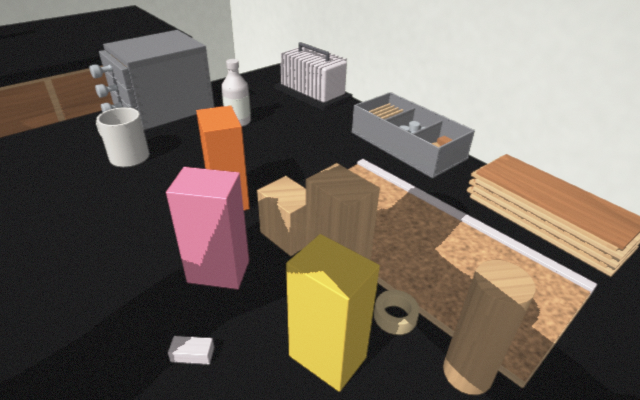

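View pics/top0.png

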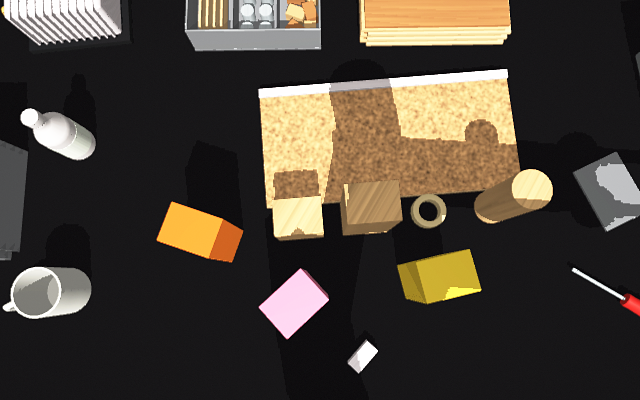

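Top view: the tall beech candidates are the rectangular block at (371,207), the round post at (515,195), and the short block at (298,217). The painted look-alikes are orange (200,232), pink (294,303) and yellow (440,277). The tape roll is at (428,210). By the description I choose (371,207), and I'll check it in a close crop.

Run:
```python
import cv2
im=cv2.imread("pics/top0.png")[60:250,250:560]
cv2.imwrite("pics/crop_top.png",cv2.resize(im,None,fx=2.5,fy=2.5,interpolation=cv2.INTER_CUBIC))
im=cv2.imread("pics/top0.png")[165:250,325:425]
cv2.imwrite("pics/crop_tall.png",cv2.resize(cv2.convertScaleAbs(im,alpha=1.4),None,fx=7,fy=7,interpolation=cv2.INTER_CUBIC))
```

```text
(no output)
```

View pics/crop_top.png

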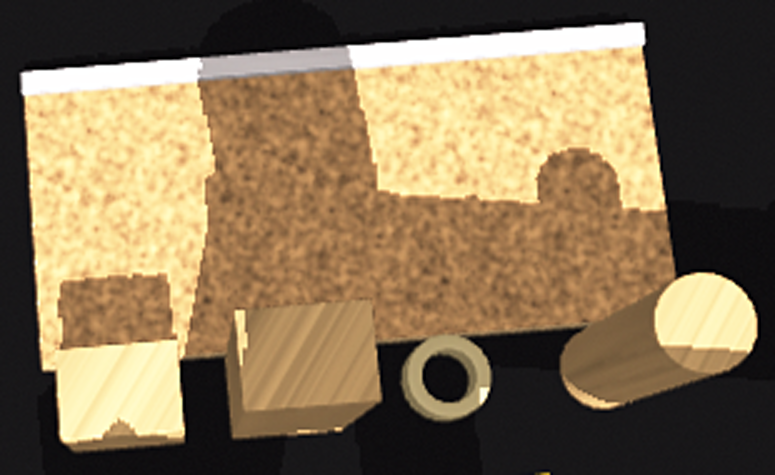

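View pics/crop_tall.png

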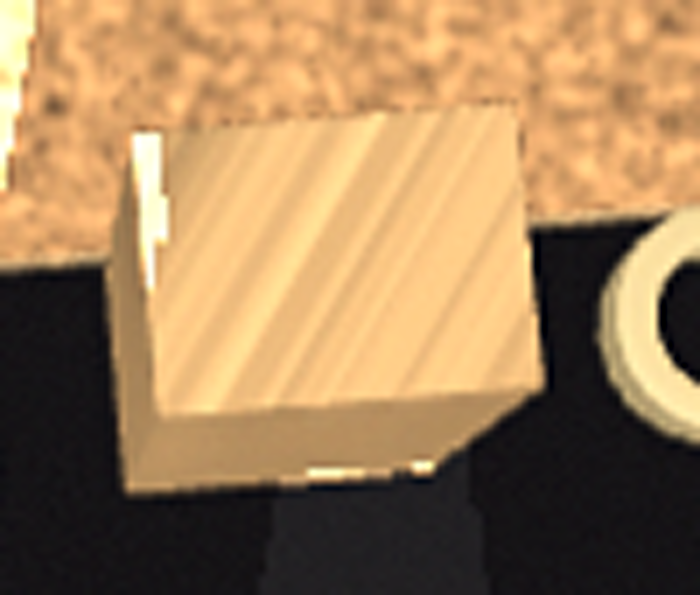

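The crop shows a plain beech rectangular block with a grained top face. It stands against the cork edge between the short block and the tape, so this is the tall block. Now I'll measure the top corners at z = 170 mm and the board edge.

```bash
cat > h.py <<'E'
import numpy as np,cv2
from bench import r,snapshot,camera_info
def ray(n,uv,z):
    c=camera_info(n);T=np.array(c["cam_to_world"]);d=T[:3,:3]@[(uv[0]-c["cx"])/c["fx"],(uv[1]-c["cy"])/c["fy"],1.]
    return T[:3,3]+d*(z-T[2,3])/d[2]
E
python3 - <<'E'
from h import *
P=np.array([ray("top",(325+(a+.5)/7-.5,165+(b+.5)/7-.5),.17) for a,b in [(133,130),(517,103),(545,387),(157,414)]])
print("tall top",P.round(4).tolist(),P.mean(0).round(4),[np.linalg.norm(P[i]-P[i-1]).round(4) for i in range(4)])
w=P[0]-P[1]+P[3]-P[2];print("yaw of y axis-90",np.degrees(np.arctan2(-w[0],w[1])))
# side view top corners (check)
# board near edge z=.016 visible pts, far edge strip z .022
f=lambda a,b:(250+(a+.5)/2.5-.5,60+(b+.5)/2.5-.5)
for nm,pts,z in [("near",[(42,370),(190,358),(385,342),(560,328)],.016),("far",[(21,72),(200,57),(350,46),(643,23)],.022)]:
    Q=np.array([ray("top",f(*p),z) for p in pts]);print(nm,Q.round(4).tolist())
    v,*_=cv2.fitLine(Q[:,:2].astype(np.float32),cv2.DIST_L2,0,.01,.01).T; v=v if v[1]>0 else -v
    print("board yaw",np.degrees(np.arctan2(-v[0],v[1])))
Q=[ray("top",f(*p),z).round(4).tolist() for p,z in [((56,352),.09),((180,340),.09),((185,436),.09),((62,444),.09),((706,323),.17),((447,375),.024)]];print("short,post,tape",Q)
# yellow/pink top
im=cv2.cvtColor(cv2.imread("pics/top0.png"),cv2.COLOR_BGR2HSV)
for p in [(397,264),(472,250),(481,290),(405,280)]: print("yel",ray("top",p,.17).round(3))
# nearest pink top
for p in [(259,308),(303,268),(329,300),(288,339)]: print("pink",ray("top",p,.17).round(3))
E
```

```text
tall top [[0.6183, 0.0081, 0.17], [0.6231, -0.0716, 0.17], [0.5637, -0.0753, 0.17], [0.559, 0.0042, 0.17]] [ 0.591  -0.0337  0.17  ] [np.float64(0.0594), np.float64(0.0798), np.float64(0.0595), np.float64(0.0796)]
yaw of y axis-90 3.41541289580612
near [[0.6071, 0.1391, 0.016], [0.6146, 0.0335, 0.016], [0.6246, -0.1058, 0.016], [0.6333, -0.231, 0.016]]
board yaw 4.064834
far [[0.8279, 0.1553, 0.022], [0.8379, 0.0236, 0.022], [0.845, -0.0869, 0.022], [0.8601, -0.3033, 0.022]]
board yaw 3.983705
short,post,tape [[0.6075, 0.1207, 0.09], [0.6145, 0.0402, 0.09], [0.5519, 0.0377, 0.09], [0.5476, 0.1166, 0.09], [0.6067, -0.2639, 0.17], [0.5992, -0.1471, 0.024]]
yel [ 0.501 -0.065  0.17 ]
yel [ 0.52  -0.172  0.17 ]
yel [ 0.464 -0.182  0.17 ]
yel [ 0.479 -0.076  0.17 ]
pink [0.442 0.129 0.17 ]
pink [0.497 0.067 0.17 ]
pink [0.452 0.031 0.17 ]
pink [0.4   0.089 0.17 ]
```

Run:
```python
import cv2
im=cv2.imread("pics/side0.png")[150:280,240:400]
cv2.imwrite("pics/crop_side.png",cv2.resize(cv2.convertScaleAbs(im,alpha=1.4),None,fx=4.5,fy=4.5,interpolation=cv2.INTER_CUBIC))
```

```text
(no output)
```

View pics/crop_side.png

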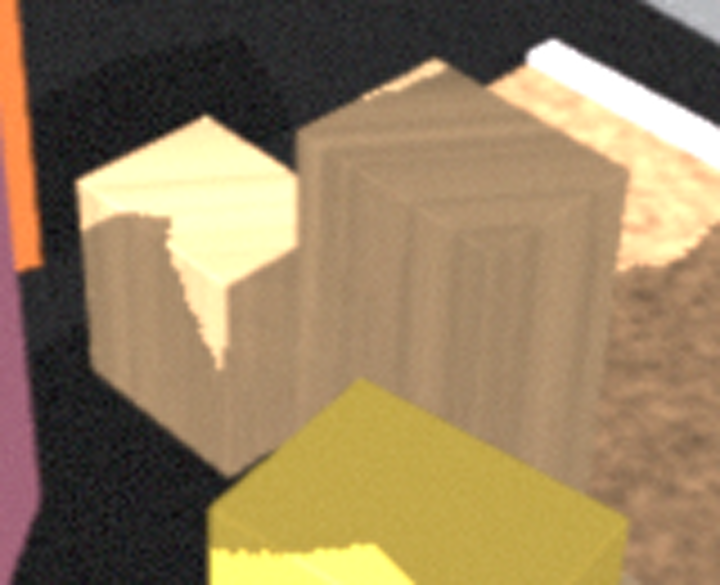

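>>> servo_tool:
  motion:
    - [0.04, [0, 0, 0], [0, 0, 0.078]]
    - [0.04, [0, 0, 0], [0, 0, 0.078]]
    - [0.04, [0.0215, -0.0296, 0], [0, 0, 0]]
    - [0.04, [0.0215, -0.0296, 0], [0, 0, 0]]
    - [0.04, [0.0215, -0.0296, 0], [0, 0, 0]]

```text
clock: 0.52
eef_pos: [0.2093, -0.5637, 0.3016]
tool_rot: [[0.998, 0.068, -0.0], [0.068, -0.998, 0.002], [-0.0, -0.002, -1.0]]
force: [0.2, 0.2, -0.7]
finger_gap: 0.0571
```

>>> servo_tool:
  motion:
    - [0.04, [0.0215, -0.0296, 0], [0, 0, 0]]
    - [0.04, [0.0215, -0.0296, 0], [0, 0, 0]]
    - [0.04, [0.0215, -0.0296, 0], [0, 0, 0]]
    - [0.04, [0.0215, -0.0296, 0], [0, 0, 0]]
    - [0.04, [0.0215, -0.0296, 0], [0, 0, 0]]

```text
clock: 0.93
eef_pos: [0.3066, -0.4078, 0.3022]
tool_rot: [[0.998, 0.069, -0.0], [0.069, -0.998, 0.001], [-0.0, -0.001, -1.0]]
force: [-0.0, -0.3, 0.6]
finger_gap: 0.04
```

>>> servo_tool:
  motion:
    - [0.04, [0.0215, -0.0296, 0], [0, 0, 0]]
    - [0.04, [0.0215, -0.0296, 0], [0, 0, 0]]
    - [0.04, [0.0215, -0.0296, 0], [0, 0, 0]]
    - [0.04, [0.0215, -0.0296, 0], [0, 0, 0]]
    - [0.04, [0.0215, -0.0296, 0], [0, 0, 0]]

```text
clock: 1.35
eef_pos: [0.4034, -0.2527, 0.3024]
tool_rot: [[0.998, 0.069, -0.0], [0.069, -0.998, 0.0], [-0.0, -0.0, -1.0]]
force: [1.5, -0.5, -0.5]
finger_gap: 0.0398
```

>>> servo_tool:
  motion:
    - [0.04, [0.021, -0.0294, 0], [0, 0, 0]]
    - [0.04, [0.021, -0.0294, 0], [0, 0, 0]]
    - [0.04, [0.021, -0.0294, 0], [0, 0, 0]]
    - [0.04, [0.021, -0.0294, 0], [0, 0, 0]]
    - [0.04, [0.021, -0.0294, 0], [0, 0, 0]]

```text
clock: 1.77
eef_pos: [0.4979, -0.0987, 0.3024]
tool_rot: [[0.998, 0.07, -0.0], [0.07, -0.998, 0.0], [-0.0, -0.0, -1.0]]
force: [0.0, -0.2, -0.4]
finger_gap: 0.0399
```

>>> servo_tool:
  motion:
    - [0.04, [0.02, -0.028, 0], [0, 0, 0]]
    - [0.04, [0.02, -0.028, 0], [0, 0, 0]]
    - [0.04, [0, 0, 0], [0, 0, 0]]

```text
clock: 2.02
eef_pos: [0.5356, -0.0374, 0.3023]
tool_rot: [[0.997, 0.074, 0.001], [0.074, -0.997, 0.002], [0.001, -0.002, -1.0]]
force: [0.8, -0.1, -0.3]
finger_gap: 0.0397
```

Run:
```python
from h import *
o=r.observe();print(o["eef_pos"].round(4) if hasattr(o["eef_pos"],'round') else o["eef_pos"],o["clock"])
im=snapshot("top");cv2.imwrite("pics/top1.png",cv2.resize(im[100:300,230:550,::-1],None,fx=2.4,fy=2.4))
im=snapshot("side");cv2.imwrite("pics/side1.png",im[:,:,::-1])
```

```text
[ 0.5356 -0.0374  0.3023] 2.0167
```

View pics/side1.png

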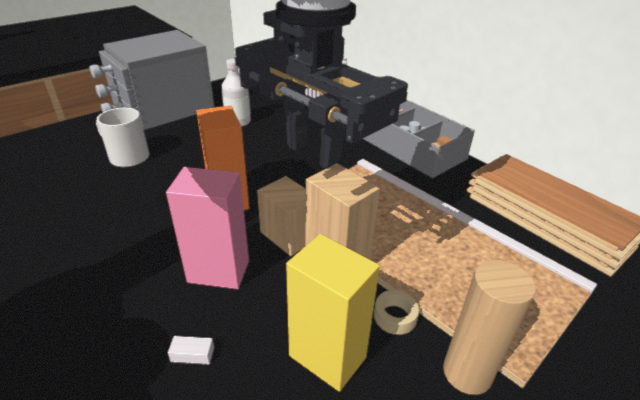

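The side view shows the fingers at (310,145), above and just behind the tall block's top at (340,185), and clear of the yellow and pink blocks. I'll lower the tool behind the block.

>>> servo_tool:
  motion:
    - [0.04, [0, 0, 0.025], [0, 0, 0]]
    - [0.04, [0, 0, 0.025], [0, 0, 0]]
    - [0.04, [0, 0, 0.025], [0, 0, 0]]
    - [0.04, [0, 0, 0.018], [0, 0, 0]]
    - [0.04, [0, 0, 0], [0, 0, 0]]

```text
clock: 2.53
eef_pos: [0.5297, -0.0429, 0.2049]
tool_rot: [[0.998, 0.068, -0.009], [0.068, -0.998, 0.001], [-0.009, -0.001, -1.0]]
force: [-0.7, 0.6, 0.7]
finger_gap: 0.0403
```

Run:
```python
from h import *
im=snapshot("side");cv2.imwrite("pics/side2.png",cv2.resize(im[60:320,220:480,::-1],None,fx=2.2,fy=2.2))
```

```text
(no output)
```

View pics/side2.png

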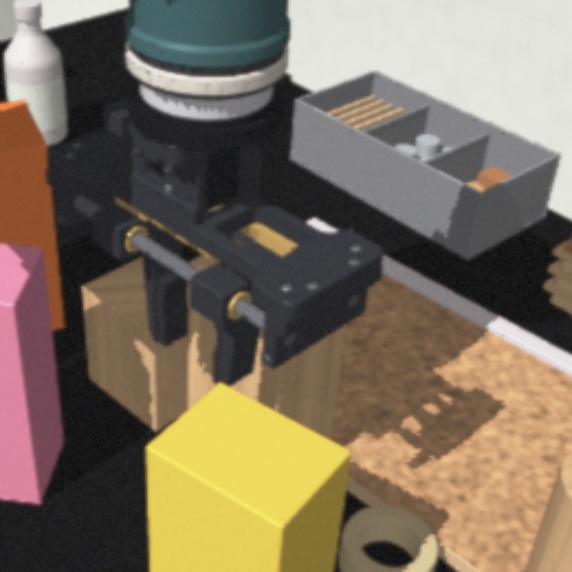

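Run:
```python
from h import *
o=r.observe();print({k:np.round(o[k],4).tolist() for k in("clock","eef_pos","tool_rot","force","wrist_torque","qvel","qpos")})
```

```text
{'clock': 2.5833, 'eef_pos': [0.5311, -0.0429, 0.2072], 'tool_rot': [[0.9977, 0.0681, -0.006], [0.0682, -0.9977, 0.0004], [-0.0059, -0.0008, -1.0]], 'force': [0.782, 0.0173, 1.1035], 'wrist_torque': [0.0226, -0.0262, -0.0327], 'qvel': [0.3269, -1.6591, -3.3369, 0.1738, 0.4194, 0.1314], 'qpos': [-7.2865, 4.595, 114.7469, -0.0246, 61.0007, 78.8178]}
```

>>> servo_tool:
  motion:
    - [0.04, [0.003, -0.007, 0], [0, 0, 0]]
    - [0.04, [0.004, 0, 0], [0, 0, 0]]
    - [0.04, [0.004, 0, 0], [0, 0, 0]]
    - [0.04, [0.004, 0, 0], [0, 0, 0]]
    - [0.04, [0.003, 0, 0], [0, 0, 0]]

```text
clock: 3.0
eef_pos: [0.5521, -0.0337, 0.2109]
tool_rot: [[0.998, 0.07, 0.002], [0.07, -0.998, -0.0], [0.002, 0.0, -1.0]]
force: [-1.6, -0.6, 1.6]
finger_gap: 0.04
```

>>> servo_tool:
  motion:
    - [0.04, [0.003, 0, 0], [0, 0, 0]]
    - [0.04, [0.003, 0, 0], [0, 0, 0]]
    - [0.04, [0.003, 0, 0], [0, 0, 0]]
    - [0.04, [0.003, 0, 0], [0, 0, 0]]
    - [0.04, [0.003, 0, 0], [0, 0, 0]]

```text
clock: 3.42
eef_pos: [0.5662, -0.0326, 0.2096]
tool_rot: [[0.998, 0.07, -0.0], [0.07, -0.998, 0.0], [-0.0, -0.0, -1.0]]
force: [-2.5, 0.4, 1.8]
finger_gap: 0.0402
```

Run:
```python
from h import *
im=snapshot("side");cv2.imwrite("pics/side3.png",cv2.resize(im[60:320,220:480,::-1],None,fx=2.2,fy=2.2))
im=snapshot("top");cv2.imwrite("pics/top3.png",cv2.resize(im[50:300,230:550,::-1],None,fx=2.4,fy=2.4))
o=r.observe();print({k:np.round(o[k],4).tolist() for k in("clock","eef_pos","force")})
```

```text
{'clock': 3.5167, 'eef_pos': [0.5665, -0.0326, 0.2096], 'force': [-0.4458, -0.0687, -0.517]}
```

View pics/side3.png

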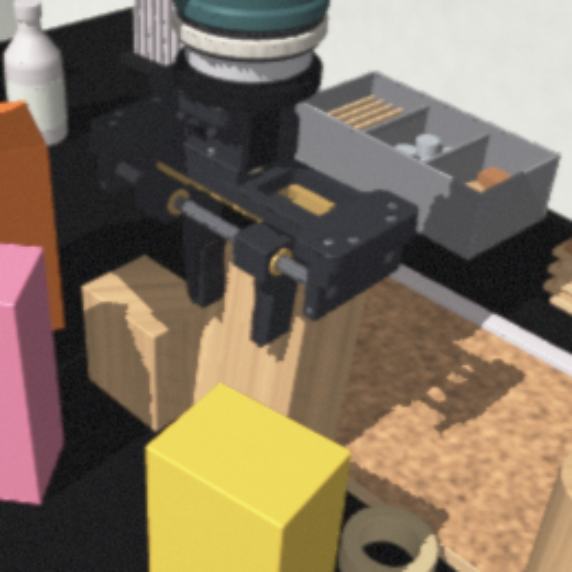

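View pics/top3.png

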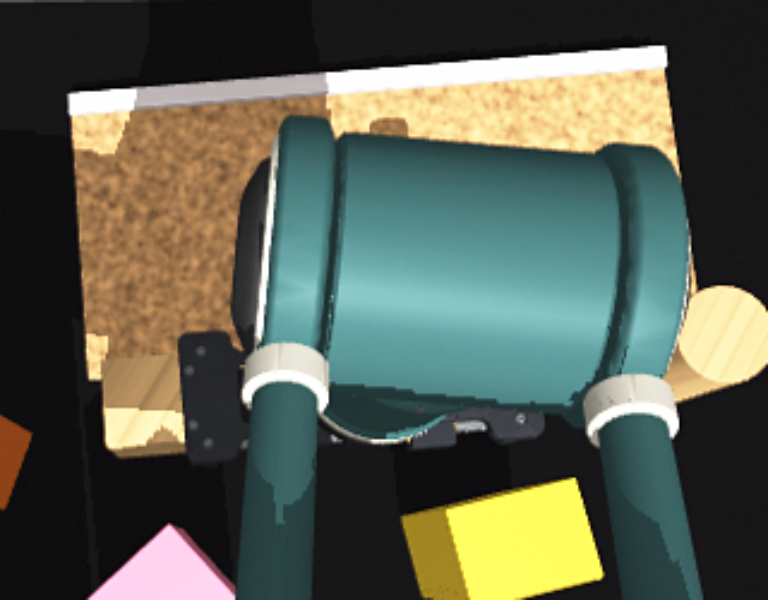

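The side view shows the block leaning away, with both fingers on its back face at about (205,290) and (270,330) in the crop. The short block is untouched. I'll keep pushing slowly.

>>> servo_tool:
  motion:
    - [0.04, [0.003, 0, 0], [0, 0, 0]]
    - [0.04, [0.004, 0, 0], [0, 0, 0]]
    - [0.04, [0.004, 0, 0], [0, 0, 0]]
    - [0.04, [0.004, 0, 0], [0, 0, 0]]
    - [0.04, [0.003, 0, 0], [0, 0, 0]]

```text
clock: 3.93
eef_pos: [0.5847, -0.0313, 0.2099]
tool_rot: [[0.998, 0.07, 0.001], [0.07, -0.998, -0.0], [0.001, 0.0, -1.0]]
force: [-1.0, 0.2, 1.0]
finger_gap: 0.0396
```

>>> servo_tool:
  motion:
    - [0.04, [0.003, 0, 0], [0, 0, 0]]
    - [0.04, [0.003, 0, 0], [0, 0, 0]]
    - [0.04, [0.003, 0, 0], [0, 0, 0]]
    - [0.04, [0.003, 0, 0], [0, 0, 0]]
    - [0.04, [0.002, 0, 0], [0, 0, 0]]

```text
clock: 4.35
eef_pos: [0.5984, -0.0304, 0.2097]
tool_rot: [[0.998, 0.07, 0.0], [0.07, -0.998, 0.0], [0.0, 0.0, -1.0]]
force: [0.5, -0.5, 1.2]
finger_gap: 0.0399
```

Run:
```python
from h import *
im=snapshot("side");cv2.imwrite("pics/side4.png",cv2.resize(im[60:320,220:480,::-1],None,fx=2.2,fy=2.2))
o=r.observe();print({k:np.round(o[k],4).tolist() for k in("clock","eef_pos","force")})
```

```text
{'clock': 4.4, 'eef_pos': [0.5986, -0.0303, 0.2097], 'force': [0.6899, 0.1522, 1.0684]}
```

View pics/side4.png

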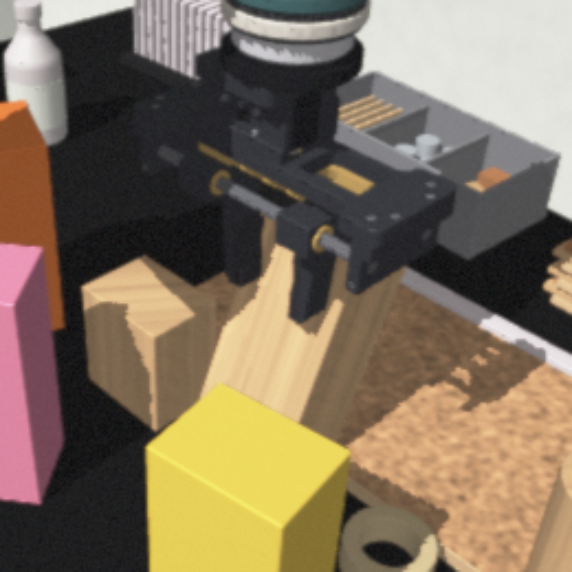

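>>> servo_tool:
  motion:
    - [0.04, [0.002, 0, 0], [0, 0, 0]]
    - [0.04, [0.002, 0, 0], [0, 0, 0]]
    - [0.04, [0.002, 0, 0], [0, 0, 0]]
    - [0.04, [0.002, 0, 0], [0, 0, 0]]
    - [0.04, [0.002, 0, 0], [0, 0, 0]]

```text
clock: 4.82
eef_pos: [0.6081, -0.0297, 0.2097]
tool_rot: [[0.998, 0.07, 0.0], [0.07, -0.998, 0.0], [0.0, -0.0, -1.0]]
force: [0.3, 0.4, -0.5]
finger_gap: 0.0402
```

Run:
```python
from h import *
im=snapshot("side");cv2.imwrite("pics/side5.png",cv2.resize(im[60:320,220:480,::-1],None,fx=2.2,fy=2.2))
o=r.observe();print({k:np.round(o[k],4).tolist() for k in("clock","eef_pos","force")})
```

```text
{'clock': 4.8667, 'eef_pos': [0.6085, -0.0296, 0.2098], 'force': [0.0794, 0.2041, 0.5211]}
```

View pics/side5.png

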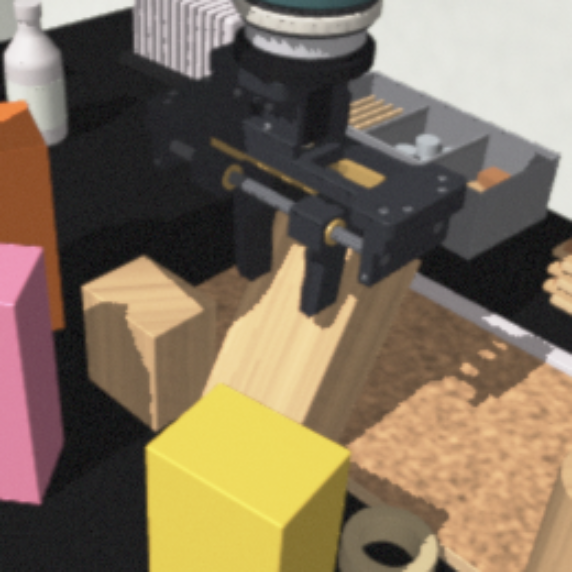

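Still leaning on the fingers, near its balance point. I'll go on in small steps.

>>> servo_tool:
  motion:
    - [0.04, [0.002, 0, 0], [0, 0, 0]]
    - [0.04, [0.002, 0, 0], [0, 0, 0]]
    - [0.04, [0.002, 0, 0], [0, 0, 0]]
    - [0.04, [0.002, 0, 0], [0, 0, 0]]
    - [0.04, [0, 0, 0], [0, 0, 0]]

```text
clock: 5.28
eef_pos: [0.6163, -0.0291, 0.2098]
tool_rot: [[0.998, 0.07, 0.0], [0.07, -0.998, 0.0], [0.0, 0.0, -1.0]]
force: [-0.0, -0.3, -0.2]
finger_gap: 0.04
```

Run:
```python
from h import *
im=snapshot("side");cv2.imwrite("pics/side6.png",cv2.resize(im[60:320,220:480,::-1],None,fx=2.2,fy=2.2))
o=r.observe();print({k:np.round(o[k],4).tolist() for k in("clock","eef_pos","force")})
```

```text
{'clock': 5.3333, 'eef_pos': [0.6161, -0.0291, 0.2097], 'force': [0.4153, 0.5475, 0.0836]}
```

View pics/side6.png

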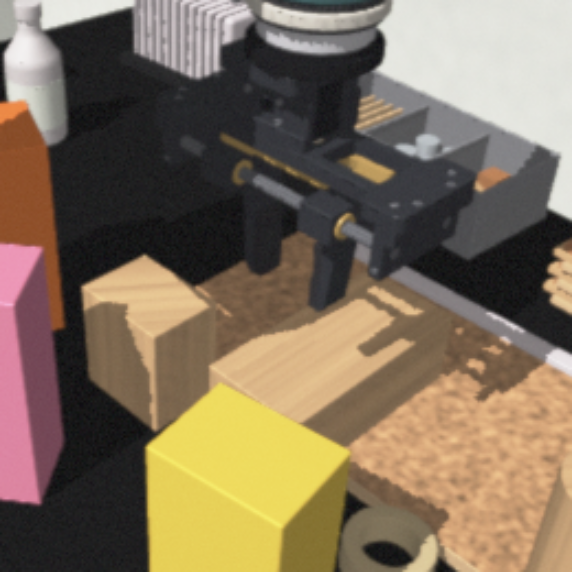

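The block has fallen flat on the board. In the crop its top face runs from about (215,370) to (450,320). I'll raise the arm, back off and measure from the top.

>>> servo_tool:
  motion:
    - [0.04, [0, 0, -0.03], [0, 0, 0]]
    - [0.04, [0, 0, -0.03], [0, 0, 0]]
    - [0.04, [-0.01, 0.02, -0.02], [0, 0, 0]]
    - [0.04, [-0.02, 0.03, 0], [0, 0, 0]]
    - [0.04, [-0.02, 0.03, 0], [0, 0, 0]]

```text
clock: 5.75
eef_pos: [0.5725, -0.1128, 0.2924]
tool_rot: [[0.997, 0.072, 0.005], [0.072, -0.997, -0.001], [0.005, 0.002, -1.0]]
force: [-0.3, -0.1, -0.1]
finger_gap: 0.0401
```

>>> servo_tool:
  motion:
    - [0.04, [-0.02, 0.035, 0], [0, 0, 0]]
    - [0.04, [-0.02, 0.035, 0], [0, 0, 0]]
    - [0.04, [-0.02, 0.035, 0], [0, 0, 0]]
    - [0.04, [-0.02, 0.035, 0], [0, 0, 0]]
    - [0.04, [-0.02, 0.035, 0], [0, 0, 0]]

```text
clock: 6.17
eef_pos: [0.4828, -0.2954, 0.29]
tool_rot: [[0.998, 0.07, 0.0], [0.07, -0.998, -0.0], [0.0, 0.0, -1.0]]
force: [-0.2, -0.3, 0.2]
finger_gap: 0.0401
```

>>> servo_tool:
  motion:
    - [0.04, [-0.02, 0.035, 0], [0, 0, 0]]
    - [0.04, [-0.02, 0.035, 0], [0, 0, 0]]
    - [0.04, [-0.02, 0.035, 0], [0, 0, 0]]
    - [0.04, [-0.02, 0.035, 0], [0, 0, 0]]
    - [0.04, [-0.02, 0.035, 0], [0, 0, 0]]

```text
clock: 6.58
eef_pos: [0.3952, -0.4771, 0.2899]
tool_rot: [[0.998, 0.07, 0.0], [0.07, -0.998, -0.0], [0.0, 0.0, -1.0]]
force: [-0.0, -0.1, -0.4]
finger_gap: 0.0403
```

Run:
```python
from h import *
im=snapshot("top");cv2.imwrite("pics/top7.png",im[:,:,::-1]);cv2.imwrite("pics/top7c.png",cv2.resize(im[50:250,250:550,::-1],None,fx=2.5,fy=2.5,interpolation=cv2.INTER_CUBIC))
im=snapshot("side");cv2.imwrite("pics/side7.png",im[:,:,::-1])
o=r.observe();print({k:np.round(o[k],4).tolist() for k in("clock","eef_pos","force")})
```

```text
{'clock': 6.6833, 'eef_pos': [0.3936, -0.4802, 0.2897], 'force': [0.3444, 0.5208, 0.0972]}
```

View pics/top7c.png

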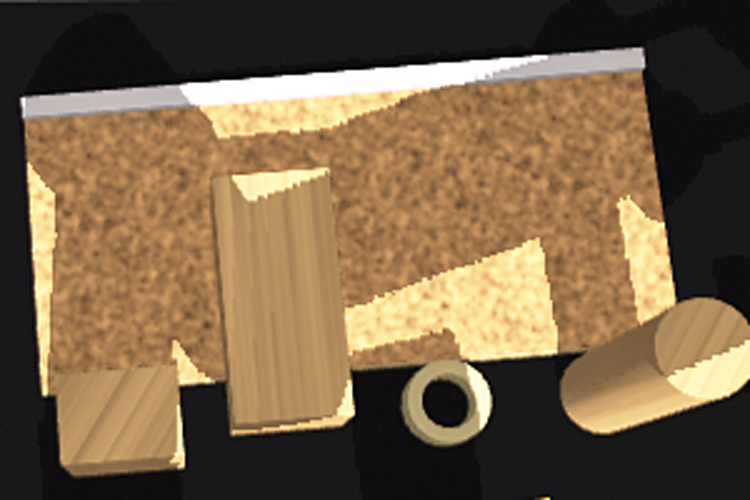

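View pics/side7.png

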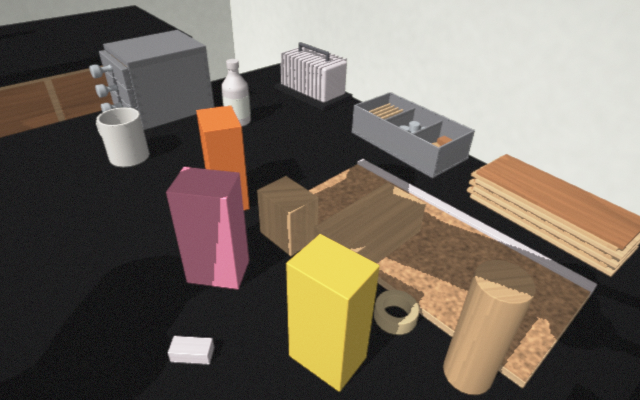

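The block lies flat. In the top crop its upper face has corners near (223,177), (329,168), (351,413) and (232,424). The neighbours look unmoved. I'll measure it.

Run:
```python
import cv2
im=cv2.imread("pics/top7.png")
cv2.imwrite("pics/c8.png",cv2.resize(cv2.convertScaleAbs(im[110:230,325:400],alpha=1.3),None,fx=5,fy=5,interpolation=cv2.INTER_CUBIC))
```

```text
(no output)
```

View pics/c8.png

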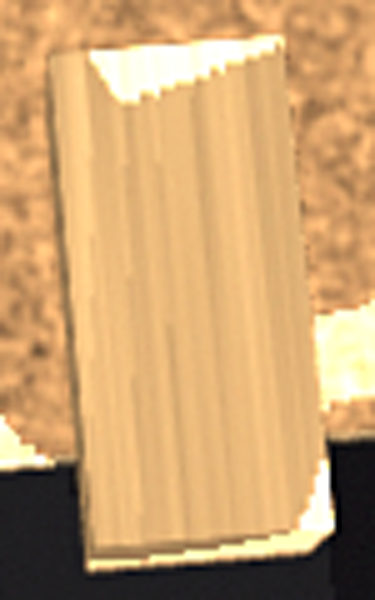

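Run:
```python
from h import *
P=np.array([ray("top",(325+(a+.5)/5-.5,110+(b+.5)/5-.5),.076) for a,b in [(52,53),(283,36),(331,530),(90,553)]])
print(P.round(4).tolist(),P.mean(0).round(4),[np.linalg.norm(P[i]-P[i-1]).round(4) for i in range(4)])
w=P[0]-P[3]+P[1]-P[2];print("yaw",np.degrees(np.arctan2(w[1],w[0])))
yaw=np.radians(4.03);ex=np.array([np.cos(yaw),np.sin(yaw)]);n0=np.array([.6195,-.0345])
print("along board x rel near edge",((P[:,:2]-n0)@ex).round(4))
a=cv2.imread("pics/top0.png");b=cv2.imread("pics/top7.png")
f=lambda a,b:(250+(a+.5)/2.5-.5,50+(b+.5)/2.5-.5)
print("post,tape", [ray("top",f(*p),z).round(4).tolist() for p,z in [((706,348),.17),((447,402),.024),((56,377),.09),((185,461),.09)]])
```

```text
[[0.7466, 0.0164, 0.076], [0.7516, -0.0619, 0.076], [0.5825, -0.0728, 0.076], [0.5758, 0.0064, 0.076]] [ 0.6641 -0.028   0.076 ] [np.float64(0.1711), np.float64(0.0785), np.float64(0.1694), np.float64(0.0795)]
yaw 3.5149122997003905
along board x rel near edge [ 0.1303  0.1298 -0.0396 -0.0407]
post,tape [[0.6067, -0.2639, 0.17], [0.5977, -0.147, 0.024], [0.6075, 0.1207, 0.09], [0.5519, 0.0377, 0.09]]
```

The block is flat and square: its yaw is 3.5° against the board's 4.0°, and the measured face of 79 x 170 mm agrees with the sizes given. But its foot hangs 40 mm over the near edge, because it slid back while tipping. I'll mend that by pushing the foot end forward about 35 mm. I'll use both fingers and tilt the tool so the gripper body clears the yellow block.

>>> servo_tool:
  motion:
    - [0.04, [0.0169, -0.0361, 0], [0, 0, 0]]
    - [0.04, [0.0169, -0.0361, 0], [0, 0, 0]]
    - [0.04, [0.0169, -0.0361, 0], [0, 0, 0]]
    - [0.04, [0.0169, -0.0361, 0], [0, 0, 0]]
    - [0.04, [0.0169, -0.0361, 0], [0, 0, 0]]

```text
clock: 7.1
eef_pos: [0.4684, -0.2872, 0.2897]
tool_rot: [[0.998, 0.069, 0.0], [0.069, -0.998, 0.0], [0.0, -0.0, -1.0]]
force: [-0.1, -0.2, 0.3]
finger_gap: 0.04
```

>>> servo_tool:
  motion:
    - [0.04, [0.0169, -0.0361, 0], [0, 0, 0]]
    - [0.04, [0.0169, -0.0361, 0], [0, 0, 0]]
    - [0.04, [0.0169, -0.0361, 0], [0, 0, 0]]
    - [0.04, [0.0169, -0.0361, 0], [0, 0, 0]]
    - [0.04, [0.0169, -0.0361, 0], [0, 0, 0]]

```text
clock: 7.52
eef_pos: [0.54, -0.1009, 0.2899]
tool_rot: [[0.998, 0.07, 0.0], [0.07, -0.998, 0.0], [0.0, -0.0, -1.0]]
force: [0.0, 0.4, -0.0]
finger_gap: 0.0399
```

>>> servo_tool:
  motion:
    - [0.04, [0.0169, -0.0361, 0], [0, 0, 0]]
    - [0.04, [0.0169, -0.0361, 0], [0, 0, 0]]
    - [0.04, [0, 0, 0], [0, -0.0655, 0]]
    - [0.04, [0, 0, 0], [0, -0.0655, 0]]
    - [0.04, [0, 0, 0], [0, -0.0655, 0]]

```text
clock: 7.93
eef_pos: [0.5684, -0.0271, 0.2902]
tool_rot: [[0.978, 0.072, -0.197], [0.071, -0.997, -0.014], [-0.198, 0.0, -0.98]]
force: [0.1, -1.4, 0.9]
finger_gap: 0.0401
```

>>> servo_tool:
  motion:
    - [0.04, [0, 0, 0], [0, -0.0655, 0]]
    - [0.04, [0, 0, 0], [0, 0, 0]]
    - [0.04, [0, 0, 0], [0, 0, 0]]

```text
clock: 8.18
eef_pos: [0.5688, -0.0285, 0.289]
tool_rot: [[0.964, 0.071, -0.258], [0.068, -0.998, -0.018], [-0.259, -0.0, -0.966]]
force: [-0.5, 0.2, -0.7]
finger_gap: 0.0401
```

>>> servo_tool:
  motion:
    - [0.04, [0.003, 0.005, 0.028], [0, 0, 0]]
    - [0.04, [0.0078, 0, 0.029], [0, 0, 0]]
    - [0.04, [0.0078, 0, 0.029], [0, 0, 0]]
    - [0.04, [0.0065, 0, 0.024], [0, 0, 0]]
    - [0.04, [0, 0, 0], [0, 0, 0]]

```text
clock: 8.6
eef_pos: [0.5607, -0.0341, 0.1719]
tool_rot: [[0.961, 0.069, -0.266], [0.067, -0.998, -0.017], [-0.267, -0.002, -0.964]]
force: [-1.4, 0.3, -0.7]
finger_gap: 0.0402
```

>>> servo_tool:
  motion:
    - [0.04, [0, 0, 0], [0, 0, 0]]

```text
clock: 8.68
eef_pos: [0.5632, -0.0344, 0.1762]
tool_rot: [[0.963, 0.07, -0.261], [0.067, -0.998, -0.018], [-0.261, -0.001, -0.965]]
force: [0.2, -0.1, 0.7]
finger_gap: 0.0399
```

Run:
```python
from h import *
im=snapshot("side");cv2.imwrite("pics/side9.png",cv2.resize(im[60:320,220:480,::-1],None,fx=2.2,fy=2.2))
o=r.observe();print({k:np.round(o[k],4).tolist() for k in("clock","eef_pos","force","qvel")})
```

```text
{'clock': 8.7333, 'eef_pos': [0.5646, -0.0345, 0.1779], 'force': [0.3211, 0.6069, 0.5765], 'qvel': [0.0455, -1.0964, -2.2382, -0.0309, 0.1687, 0.0531]}
```

View pics/side9.png

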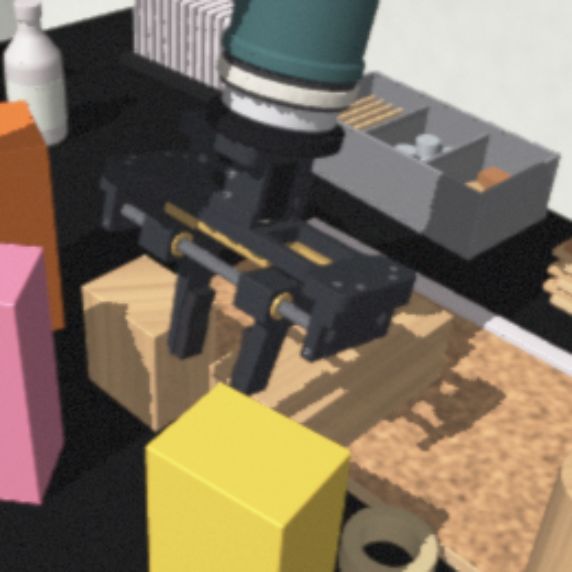

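>>> servo_tool:
  motion:
    - [0.04, [0.0036, 0, 0.0135], [0, 0, 0]]
    - [0.04, [0.0036, 0, 0.0135], [0, 0, 0]]
    - [0.04, [0.0036, 0, 0.0135], [0, 0, 0]]
    - [0.04, [0.0034, 0, 0.0125], [0, 0, 0]]
    - [0.04, [0.0015, 0, 0.006], [0, 0, 0]]

```text
clock: 9.15
eef_pos: [0.5633, -0.0344, 0.1133]
tool_rot: [[0.963, 0.07, -0.262], [0.067, -0.998, -0.018], [-0.262, -0.001, -0.965]]
force: [-1.1, -0.7, -1.1]
finger_gap: 0.04
```

>>> servo_tool:
  motion:
    - [0.04, [0.0, 0, 0.0], [0, 0, 0]]
    - [0.04, [0.0, 0, 0.0], [0, 0, 0]]
    - [0.04, [0.0, 0, 0.0], [0, 0, 0]]

```text
clock: 9.4
eef_pos: [0.5649, -0.0345, 0.1161]
tool_rot: [[0.964, 0.07, -0.258], [0.067, -0.998, -0.018], [-0.259, 0.0, -0.966]]
force: [0.2, -0.2, -0.2]
finger_gap: 0.0397
```

Run:
```python
from h import *
im=snapshot("side");cv2.imwrite("pics/side10.png",cv2.resize(im[60:320,220:480,::-1],None,fx=2.2,fy=2.2))
o=r.observe();print({k:np.round(o[k],4).tolist() for k in("clock","eef_pos","force","qvel")})
```

```text
{'clock': 9.45, 'eef_pos': [0.5651, -0.0346, 0.1164], 'force': [0.2863, 0.1172, 0.5641], 'qvel': [-0.0894, -0.3676, -0.0543, -0.0505, 0.049, -0.0637]}
```

View pics/side10.png

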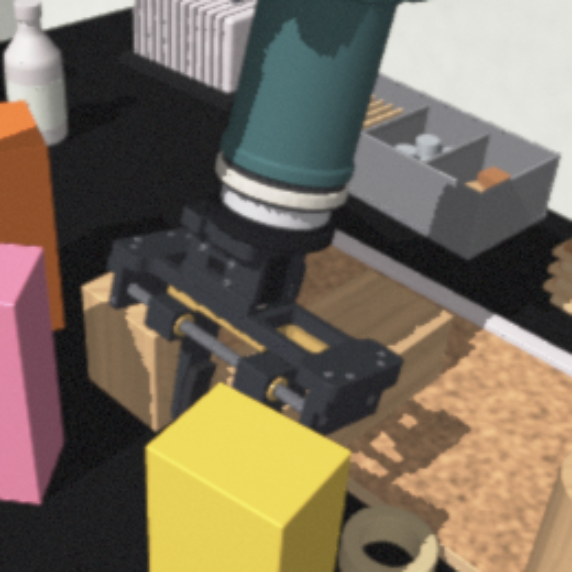

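The fingers are behind the foot end, and the body clears the short block by about 15 mm. I'll push slowly.

>>> servo_tool:
  motion:
    - [0.04, [0.0048, 0, -0.0013], [0, 0, 0]]
    - [0.04, [0.0048, 0, -0.0013], [0, 0, 0]]
    - [0.04, [0.0048, 0, -0.0013], [0, 0, 0]]
    - [0.04, [0.0048, 0, -0.0013], [0, 0, 0]]
    - [0.04, [0.0048, 0, -0.0013], [0, 0, 0]]

```text
clock: 9.87
eef_pos: [0.5888, -0.0328, 0.1163]
tool_rot: [[0.963, 0.07, -0.262], [0.067, -0.998, -0.018], [-0.262, -0.0, -0.965]]
force: [-5.2, -0.7, 5.8]
finger_gap: 0.0398
```

>>> servo_tool:
  motion:
    - [0.04, [0.0029, 0, -0.0008], [0, 0, 0]]
    - [0.04, [0.0029, 0, -0.0008], [0, 0, 0]]
    - [0.04, [0.0029, 0, -0.0008], [0, 0, 0]]
    - [0.04, [0.0029, 0, -0.0008], [0, 0, 0]]
    - [0.04, [0, 0, 0], [0, 0, 0]]

```text
clock: 10.28
eef_pos: [0.6016, -0.032, 0.1163]
tool_rot: [[0.963, 0.07, -0.259], [0.067, -0.998, -0.018], [-0.26, -0.0, -0.966]]
force: [-3.7, 0.4, 4.6]
finger_gap: 0.0402
```

Run:
```python
from h import *
im=snapshot("side");cv2.imwrite("pics/side11.png",im[:,:,::-1])
cv2.imwrite("pics/side11c.png",cv2.resize(im[150:320,250:450,::-1],None,fx=3.5,fy=3.5))
o=r.observe();print({k:np.round(o[k],4).tolist() for k in("clock","eef_pos","force","qvel")})
```

```text
{'clock': 10.3333, 'eef_pos': [0.6016, -0.0319, 0.1163], 'force': [-3.0474, 0.2595, 4.0033], 'qvel': [-0.0582, -0.281, 0.2376, -0.1765, -0.3207, -0.0977]}
```

View pics/side11c.png

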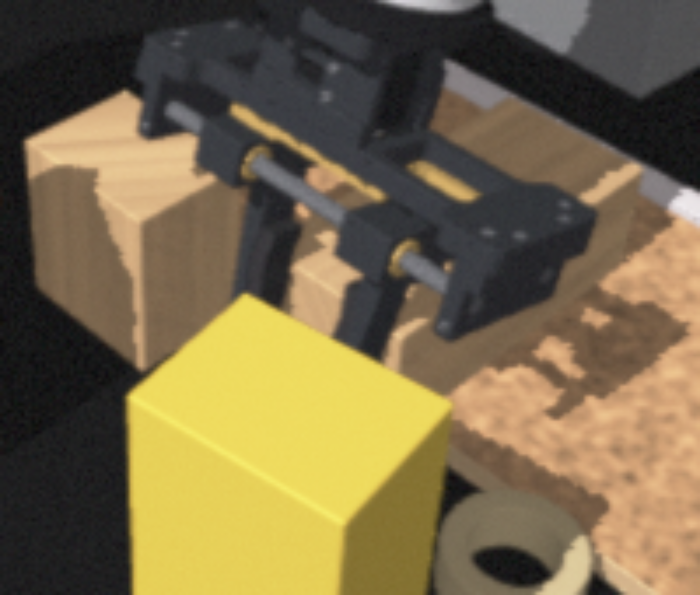

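Run:
```python
from h import *
print(ray("side",(250+638.5/3.5-.5,150+168.5/3.5-.5),.076),"far right now (was .7516,-.0619)")
print(ray("side",(250+513/3.5-.5,150+97/3.5-.5),.076),"far left (was .7466,.0164)")
```

```text
[ 0.76948019 -0.0601588   0.076     ] far right now (was .7516,-.0619)
[0.76682545 0.01535383 0.076     ] far left (was .7466,.0164)
```

The block moved about 19 mm and stayed square, with the far corners at (432,198) and (396,177) in the side picture. I'll push about 15 mm more.

>>> servo_tool:
  motion:
    - [0.04, [0.0034, 0, -0.0009], [0, 0, 0]]
    - [0.04, [0.0034, 0, -0.0009], [0, 0, 0]]
    - [0.04, [0.0034, 0, -0.0009], [0, 0, 0]]
    - [0.04, [0.0034, 0, -0.0009], [0, 0, 0]]
    - [0.04, [0.001, 0, -0.0003], [0, 0, 0]]

```text
clock: 10.75
eef_pos: [0.6164, -0.0309, 0.1163]
tool_rot: [[0.963, 0.07, -0.259], [0.067, -0.998, -0.018], [-0.26, -0.0, -0.966]]
force: [-4.9, -0.6, 5.7]
finger_gap: 0.04
```

>>> servo_tool:
  motion:
    - [0.04, [0, 0, 0], [0, 0, 0]]
    - [0.04, [-0.005, 0, 0.0013], [0, 0, 0]]
    - [0.04, [-0.01, 0, 0.0026], [0, 0, 0]]
    - [0.04, [-0.01, 0, 0.0026], [0, 0, 0]]
    - [0.04, [0, 0, 0], [0, 0, 0]]

```text
clock: 11.17
eef_pos: [0.5882, -0.0327, 0.1156]
tool_rot: [[0.963, 0.07, -0.261], [0.067, -0.998, -0.018], [-0.261, -0.0, -0.965]]
force: [0.1, 0.6, 0.6]
finger_gap: 0.0399
```

>>> servo_tool:
  motion:
    - [0.04, [-0.005, 0, -0.018], [0, 0, 0]]
    - [0.04, [-0.0078, 0, -0.029], [0, 0, 0]]
    - [0.04, [-0.0078, 0, -0.029], [0, 0, 0]]
    - [0.04, [-0.0078, 0, -0.029], [0, 0, 0]]
    - [0.04, [-0.0078, 0, -0.029], [0, 0, 0]]

```text
clock: 11.58
eef_pos: [0.59, -0.0327, 0.2562]
tool_rot: [[0.964, 0.07, -0.258], [0.067, -0.998, -0.018], [-0.259, -0.0, -0.966]]
force: [1.0, -0.1, -0.4]
finger_gap: 0.04
```

>>> servo_tool:
  motion:
    - [0.04, [-0.0078, 0, -0.029], [0, 0.0655, 0]]
    - [0.04, [0, 0, 0], [0, 0.0655, 0]]
    - [0.04, [0, 0, 0], [0, 0.0655, 0]]
    - [0.04, [0, 0, 0], [0, 0.0655, 0]]
    - [0.04, [-0.016, 0.036, 0], [0, 0, 0]]

```text
clock: 12.0
eef_pos: [0.5774, -0.0659, 0.286]
tool_rot: [[0.997, 0.074, 0.006], [0.074, -0.997, 0.003], [0.007, -0.002, -1.0]]
force: [-0.6, -0.8, 0.3]
finger_gap: 0.0397
```

>>> servo_tool:
  motion:
    - [0.04, [-0.016, 0.036, 0], [0, 0, 0]]
    - [0.04, [-0.016, 0.036, 0], [0, 0, 0]]
    - [0.04, [-0.016, 0.036, 0], [0, 0, 0]]
    - [0.04, [-0.016, 0.036, 0], [0, 0, 0]]
    - [0.04, [-0.016, 0.036, 0], [0, 0, 0]]

```text
clock: 12.42
eef_pos: [0.5086, -0.2562, 0.2852]
tool_rot: [[0.998, 0.07, 0.001], [0.07, -0.998, -0.0], [0.001, 0.001, -1.0]]
force: [0.6, -0.4, -0.9]
finger_gap: 0.0399
```

>>> servo_tool:
  motion:
    - [0.04, [-0.016, 0.036, 0], [0, 0, 0]]
    - [0.04, [-0.016, 0.036, 0], [0, 0, 0]]
    - [0.04, [-0.016, 0.036, 0], [0, 0, 0]]
    - [0.04, [-0.016, 0.036, 0], [0, 0, 0]]
    - [0.04, [-0.016, 0.036, 0], [0, 0, 0]]

```text
clock: 12.83
eef_pos: [0.4413, -0.4416, 0.2851]
tool_rot: [[0.998, 0.069, 0.001], [0.069, -0.998, -0.0], [0.001, 0.0, -1.0]]
force: [0.8, -0.1, 0.3]
finger_gap: 0.0398
```

>>> servo_tool:
  motion:
    - [0.04, [-0.01, 0.03, 0], [0, 0, 0]]
    - [0.04, [0, 0.02, 0], [0, 0, 0]]
    - [0.04, [0, 0, 0], [0, 0, 0]]

```text
clock: 13.08
eef_pos: [0.4347, -0.4944, 0.2848]
tool_rot: [[0.998, 0.066, 0.001], [0.066, -0.998, -0.002], [0.0, 0.002, -1.0]]
force: [-0.3, 0.0, 0.8]
finger_gap: 0.0394
```

Run:
```python
from h import *
im=snapshot("top")[:,:,::-1];cv2.imwrite("pics/top12.png",im);cv2.imwrite("pics/top12c.png",cv2.resize(im[50:250,250:550],None,fx=2.5,fy=2.5,interpolation=cv2.INTER_CUBIC))
cv2.imwrite("pics/c12.png",cv2.resize(cv2.convertScaleAbs(im[100:220,325:400],alpha=1.3),None,fx=5,fy=5,interpolation=cv2.INTER_CUBIC))
im=snapshot("side");cv2.imwrite("pics/side12.png",im[:,:,::-1])
```

```text
(no output)
```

View pics/top12c.png

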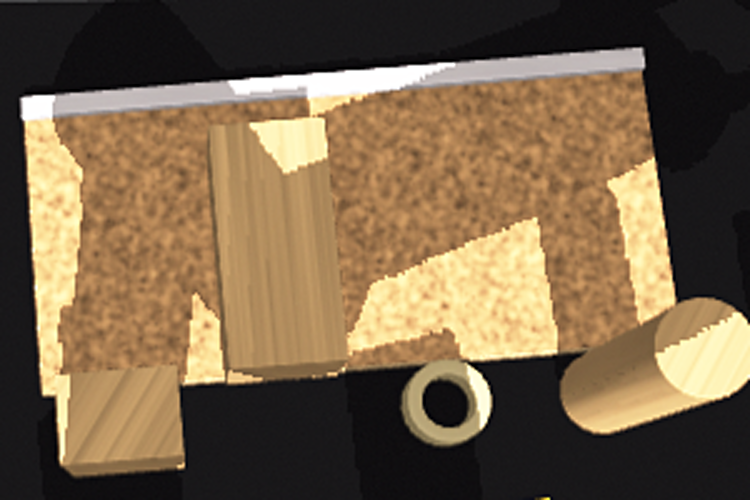

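View pics/c12.png

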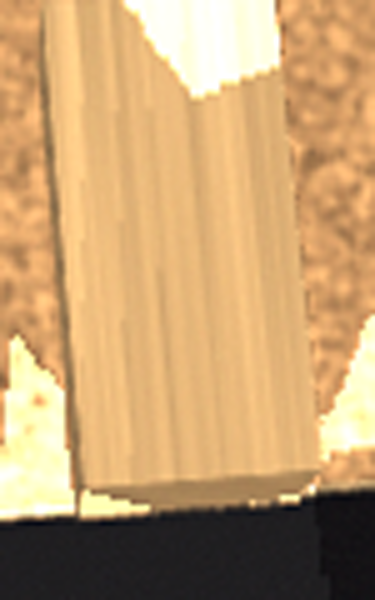

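View pics/side12.png

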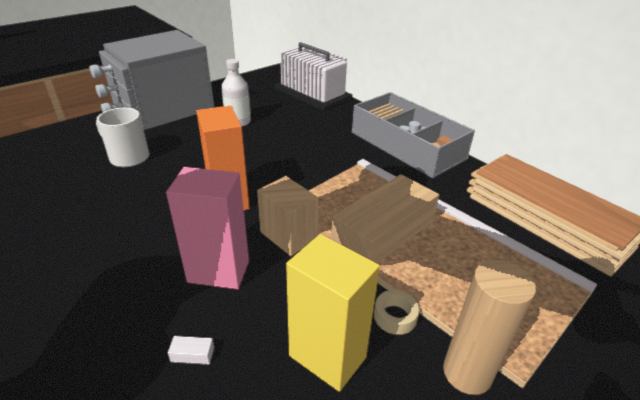

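In the top crop the foot end is now at the near edge, with its upper near corners at about (233,365) and (343,358). The neighbours are unmoved. I'll measure once more.

Run:
```python
from h import *
# near corners from c12 (crop 100), far corners from top12c
t=lambda a,b:(325+(a+.5)/5-.5,100+(b+.5)/5-.5); g=lambda a,b:(250+(a+.5)/2.5-.5,50+(b+.5)/2.5-.5)
P=np.array([ray("top",p,.076) for p in [g(211,126),g(326,118),t(318,470),t(80,487)]])
print(P.round(4).tolist(),[np.linalg.norm(P[i]-P[i-1]).round(4) for i in range(4)])
w=P[0]-P[3]+P[1]-P[2];print("yaw",np.degrees(np.arctan2(w[1],w[0])))
yaw=np.radians(4.03);ex=np.array([np.cos(yaw),np.sin(yaw)])
print("rel near edge",((P[:,:2]-[.6195,-.0345])@ex).round(4))
print("post,tape,short",[ray("top",g(*p),z).round(4).tolist() for p,z in [((706,348),.17),((447,402),.024),((185,461),.09)]])
```

```text
[[0.7822, 0.0175, 0.076], [0.787, -0.0611, 0.076], [0.6193, -0.0697, 0.076], [0.6144, 0.0091, 0.076]] [np.float64(0.168), np.float64(0.0787), np.float64(0.1679), np.float64(0.0789)]
yaw 2.8955125185253676
rel near edge [ 0.166   0.1652 -0.0027 -0.002 ]
post,tape,short [[0.6067, -0.2639, 0.17], [0.5977, -0.147, 0.024], [0.5519, 0.0377, 0.09]]
```

Run:
```python
from h import *
print(r.job_done(), r.observe()["clock"])
```

```text
the job is handed in; nothing more can be done
the job is handed in; nothing more can be done
```

The tall beech block now lies flat on the board with a broad face up, its foot end at the near edge, and I handed the job in at about 13 s of the 32 s allowed. I tipped it with two slightly opened fingers pushing near its top. It slid back about 24 mm as it went over, leaving its foot hanging 40 mm past the near edge, so I pushed the foot end forward again with the tool tilted.

- **Last check on the tall block:** its foot end is about 2 mm outside the near edge. Its length points at 2.9° against the board's 4.0°, so it is about 1° off square, close to what I can measure.
- **Size check:** the upper face measured 168 × 79 mm against the nominal 170 × 80 mm, about 2 mm short in length.
- **Neighbours:** in the top and side pictures the short block, post and tape roll look where they were. I compared their positions by eye and did not refit them at the end.
- **Forces:** in the readings after each move the wrist force stayed at or below about 8 N, and the arm was clear of everything when I handed in.

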